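Cull broken wax blocks and hold the good one square in the jig

TASK

Of the three blue-green carving-wax blocks on the cork mat, put the short one and the one with the broken-out corner into the open scrap tin. Then take the whole block, lay it flat on the steel jig plate with its long side along the longer fence, push it home into the corner and finish while still holding it there, pressed firmly against both brass fences at once; do not let go of it. Leave the jars, the cup and the copper weight where they are.

Things in the scene. Friction and masses are not known exactly. Their poses are not given: they have to be found in the camera images.
- whole_block: blue-green carving-wax block lying on the cork mat, underside at z = 4 mm at the start; the good one, a full rectangle 56 (own x) x 36 (own y) x 40 mm tall, 60 to 130 g. Origin: centre of the underside, z up. It is grasped across the 36 mm width; when it lies in the jig keep the fingertips at least 16 mm above its underside so that they clear the fences.
- short_block: blue-green carving-wax block lying on the cork mat, underside at z = 4 mm at the start; too short: 38 (own x) x 36 (own y) x 40 mm tall, 60 g. Origin: centre of the underside, z up.
- chipped_block: blue-green carving-wax block lying on the cork mat, underside at z = 4 mm at the start; outer size 56 (own x) x 36 (own y) x 40 mm tall, 75 g, with the corner at its own +x, +y broken out over the full height, about 20 mm along x and 18 mm along y. Origin: centre of the underside of the outer rectangle, z up. Over own x from -28 to +8 mm it has its full 36 mm width.
- whole_mid (a point): middle of the whole block, 20 mm above its underside. Closing fingers may push the block up to 2 mm down between them.
- short_mid (a point): middle of the short block, 20 mm above its underside
- chipped_mid (a point): middle of the chipped block's outer rectangle, 20 mm above its underside
- scrap_tin: open bright metal scrap tin, fixed to the table, outside 190 (own x) x 140 (own y) x 35 mm tall, walls 3 mm, floor 3 mm. Origin: centre of the underside. It stands to one side of the jig, the mat to the other (either way round).
- mat: cork mat, fixed, 200 x 200 x 4 mm. Origin: centre of the underside.
- jig: steel squaring jig plate, fixed to the table, 140 (own x) x 120 (own y) x 12 mm thick, its flat top at z = 12 mm, with two rigid brass fences at right angles. Origin: centre of the underside. Its x axis points away from the robot, turned up to 0.4 rad either way, so that the corner is the far left one as the robot sees it.
- end_fence: the shorter, far brass fence on the jig plate, running along jig y, 55 mm long, 14 mm wide, 12 mm high above the plate; its inner face is at jig x = +45 mm and looks to jig -x. It stops the block's 36 mm end. Origin: centre of its underside. Axes as the jig's.
- side_fence: the longer, left-hand brass fence on the jig plate, running along jig x, 98 mm long, 14 mm wide, 12 mm high above the plate; its inner face is at jig y = +35 mm and looks to jig -y. It stops the block's 56 mm side. Origin: centre of its underside. Axes as the jig's.
- jig_corner (a point): inner corner where the two fence faces meet, on the plate's top: jig (45, 35, 12) mm. The block comes to it moving along jig +x and +y. Axes as the jig's.
- jig_seat (a point): where the whole block's underside centre lies when it is home in the corner with its long side along jig x: jig (17, 17, 12) mm. A block pressed down on the plate drags: friction there, and on the first fence it meets, can carry several newtons of a sideways push before the block bears on the other fence. Axes as the jig's.
- jar_pink: small clear screw jar of pink enamel powder with white lid, 36 mm across, 45 mm tall; bystander, leave it. Origin: centre of the underside.
- jar_blue: small clear screw jar of blue enamel powder with white lid, 36 mm across, 45 mm tall; bystander, leave it. Origin: centre of the underside.
- jar_white: small clear screw jar of white enamel powder with white lid, 36 mm across, 45 mm tall; bystander, leave it. Origin: centre of the underside.
- water_cup: empty clear cup, 72 mm across the rim, 75 mm tall; bystander, leave it. Origin: centre of the underside.
- copper_weight: copper bench weight, 44 mm across, 36 mm tall; bystander, leave it. Origin: centre of the underside.
Mind the look-alikes: they are no part of the job. What is shaped like the chipped_block but black is not meant.

How it is judged:
On the way, in this order (a step that is already met when the one before it is completed fails the run):
1. the short and the chipped block lie released in the scrap tin (x of short_mid in the frame of scrap_tin between -0.092 and 0.092 m and y of short_mid in the frame of scrap_tin between -0.067 and 0.067 m and z of short_mid in the frame of scrap_tin between 0 and 0.045 m and contact force between each of short_block, chipped_block and scrap_tin above 0.05 N and contact force between each of short_block, chipped_block and the fingers below 0.1 N and linear speed of each of short_block, chipped_block below 0.03 m/s and x of chipped_mid in the frame of scrap_tin between -0.092 and 0.092 m and y of chipped_mid in the frame of scrap_tin between -0.067 and 0.067 m and z of chipped_mid in the frame of scrap_tin between 0 and 0.045 m), for 0.2 s.
2. the whole block is flat in the jig's corner, held and pressed on both fences (contact force between whole_block and end_fence above 1 N and contact force between whole_block and side_fence above 1 N and contact force between whole_block and the fingers above 1 N and horizontal distance between whole_block and jig_seat below 0.003 m and z of whole_block in the frame of jig_seat below 0.003 m and angle between the x axis of whole_block and the x axis of jig, either way round below 0.06 rad and angle between whole_block's own z axis and vertical below 0.06 rad), for 0.2 s.
At the end, for the whole second after the job is handed in: Whole block flat on the plate (3 mm, 0.06 rad), long side along the side fence (0.06 rad), centre within 3 mm of home, held by the fingers and pressing each fence with over 1 N; short and chipped blocks at rest in the scrap tin, below its rim, released (all of step 1 and all of step 2); the arm keeps its last pose, push and grip.
It fails at once if a jar, the cup or the copper weight was moved by more than 20 mm (distance of any of jar_pink, jar_blue, jar_white, water_cup, copper_weight from where it was at the start of the episode above 0.02 m).
It also fails if it takes over 69 s, if anything falls off the work surface, if the arm or the gripper's body presses on something with over 40 N, if the wrist force passes 120 N, or if a joint passes its speed limit or range.

ROBOT

A 7-joint arm with a two-finger parallel gripper is mounted at the origin on the work surface. World frame = base frame: x ahead of the robot, y to its left, z up, the work surface at z = 0. Lengths are in m, angles in rad, forces in N, time in s.
With the tool pointing down it reaches from about 0.4 to 0.85 m from the base axis. Payload 4.5 kg.
Tool frame: the origin (TCP) lies on the centre line of the jaws, within the pads' length; the fingertips stand 14 mm ahead of it and the grasp point (between the pads) lies 5 mm behind it (r.tcp_to_tips is the z of the fingertips in the tool frame, in m); z points along the fingers, y is the direction in which the jaws open and shut (so a half turn about z gives the same grasp; the last joint's range is limited). The gripper opens to 88 mm and grips with 3 to 60 N. Pads are 18 mm wide; open, the fingers measure 123 mm over their backs; the gripper's body (75 mm by 187 mm) begins 45 mm behind the grasp point.
Start: joints at [1.345, 0.689, -0.195, 1.565, 0.157, 0.902, -0.215], TCP at [0.161, -0.604, 0.253] pointing down, gripper open.
Joint ranges: [-3.01, 3.01], [-0.46, 2.08], [-1.47, 1.51], [0.13, 2.56], [-1, 4.14], [0.04, 2.09], [-2.66, 2.66]. Speed limits (rad/s): [2.57, 2.57, 3.14, 3.14, 3.14, 3.14, 3.14].

INTERFACE

Orientations are given as a unit quaternion [x, y, z, w].
In Python, from plant import r, viewer gives the robot as it stands.
- The arm moves only by the shell command python3 -m inch 'ROWS' [FORCE]. ROWS is JSON, a list of rows, each a list of 3 entries, a list of its own where there are three numbers: the closure, from 0 (fully open) to 1 (shut), then the shift along the tool's x, y, z in cm, then the turn about the tool's z in degrees. In form: [[fingers, [x, y, z], yaw], ...]. A call has 1 to 20 rows; each row is the pose to reach, as a shift and turn from the pose commanded when the call began, along the tool's axes at that moment; what a row does not reach only later rows make up. A row lasts 1/10 s, in which the tool goes at most 50 mm and 8.59 degrees, less where a joint would pass 70% of its speed; a pose out of reach is approached as far as the arm can. A call with a gripper value outside its range is refused whole. The fingers move at their own pace and stop on an object; FORCE is the grip in N (left out, the last holds). Time passes only in rows, so rows that repeat a pose let the fingers close. It gives the time, the measured TCP pose, the force and the opening at its end, in the units of the state.
- r.get_state(): the state, without advancing time (a new reading comes with each control period).
- viewer.snapshot(name): name is "side" or "top"; returns the picture (384x512x3 uint8, red, green, blue); there is no depth.
- viewer.camera_params(name): a dict with "intrinsics" (3x3 intrinsics, pixels), "world_to_cam" (4x4, takes a point from world to camera coordinates). Camera axes: x right, y up, looking along -z (the intrinsics and any distortion apply to the point x, -y, -z); pixel columns grow to the right and rows downward; lengths in m; the calibration is good to about 2 mm. A picture is of the moment at which its call begins. camera_params takes no time and is no camera call.
- r.finish_job(): hands the job in, once; it reports no verdict.
Trained networks look in the newest picture that a camera, given by its name, has taken for a name from the list of things; names that differ only in an ending like _2 or _b are one class to them, and where a whole thing is asked for, a point or a joint stands for the part that bears it (a point fixed in the world has none). Each returns a list of dicts, best first, with "p" (0 to 1); they miss things now and then, are a little off and sometimes report something else, mostly with a low value. They report only what shows in the picture. A call takes as long as a camera call. They do not tell look-alikes from the thing itself.
- viewer.outline_of(camera, name): "pixels" (384x512 bool, what is visible of it) and "bbox" ([left, top, width, height] in pixels, round what is visible of it).
The state is a dict: "clock": time; "q": joint angles; "qd": joint speeds; "joint_torque": joint torques, N m; "tool_pos": TCP position; "eef_rot": TCP orientation; "contact_force": force on the tool from outside, world axes, zero at the start; "moment": the same for the moment, N m; "opening": opening from 0.0 (shut) to 1.0 (fully open).
Only numpy, scipy, OpenCV 4.12 (cv2) and the standard library are available. Lean on these libraries where they do the work, as an engineer would, in place of code of your own. Each camera call takes 0.05 s, during which the arm holds its last target.

## Working session

There is one attempt and no reset: what is moved stays moved. The work goes in short steps, Python scripts to look and compute and a shell command to move; the robot and the scene stay as the last step left them, time stands still between calls to the robot, and variables do not carry over. Pictures are saved under pics/ and viewed, and the job is handed in when it is done.

```bash
ls; mkdir -p pics; python3 - <<'E'
from plant import r, viewer
import cv2, numpy as np
s=r.get_state()
print({k:np.round(v,3) for k,v in s.items()}, r.tcp_to_tips)
for n in ("top","side"):
    im=viewer.snapshot(n); cv2.imwrite(f"pics/{n}0.png",cv2.resize(im[:,:,::-1],(800,600),interpolation=cv2.INTER_CUBIC))
    p=viewer.camera_params(n); print(n,p)
E
```

```text
pics
{'clock': np.float64(0.0), 'q': array([ 1.345,  0.69 , -0.195,  1.566,  0.157,  0.902, -0.215]), 'qd': array([ 0.001,  0.001,  0.001,  0.   , -0.001, -0.001,  0.   ]), 'joint_torque': array([-0.0000e+00, -5.2756e+01, -1.2670e+00, -1.5343e+01, -5.3000e-02,
        7.0000e-03,  0.0000e+00]), 'tool_pos': array([ 0.16 , -0.603,  0.252]), 'eef_rot': array([ 0.992,  0.13 , -0.   , -0.001]), 'contact_force': array([-0.3  ,  0.244,  0.543]), 'moment': array([-0.014,  0.01 ,  0.017]), 'opening': np.float64(1.0)} 0.014
top {'intrinsics': array([[376.47320398,   0.        , 249.56616424],
       [  0.        , 376.47320398, 190.09554077],
       [  0.        ,   0.        ,   1.        ]]), 'world_to_cam': array([[-1.79573287e-04, -9.99941534e-01,  1.08119064e-02,
        -9.15074714e-02],
       [ 9.91960617e-01,  1.19009338e-03,  1.26541368e-01,
        -5.42552777e-01],
       [-1.26546836e-01,  1.07477088e-02,  9.91902407e-01,
        -9.14662003e-01],
       [ 0.00000000e+00,  0.00000000e+00,  0.00000000e+00,
         1.00000000e+00]])}
side {'intrinsics': array([[476.87897041,   0.        , 252.46394054],
       [  0.        , 476.87897041, 189.26392872],
       [  0.        ,   0.        ,   1.        ]]), 'world_to_cam': array([[-0.82447269, -0.56575535, -0.01287126,  0.40099799],
       [ 0.38320853, -0.57489541,  0.72294293, -0.29604061],
       [-0.41640846,  0.59111433,  0.69078784, -0.98848077],
       [ 0.        ,  0.        ,  0.        ,  1.        ]])}
```

View pics/top0.png

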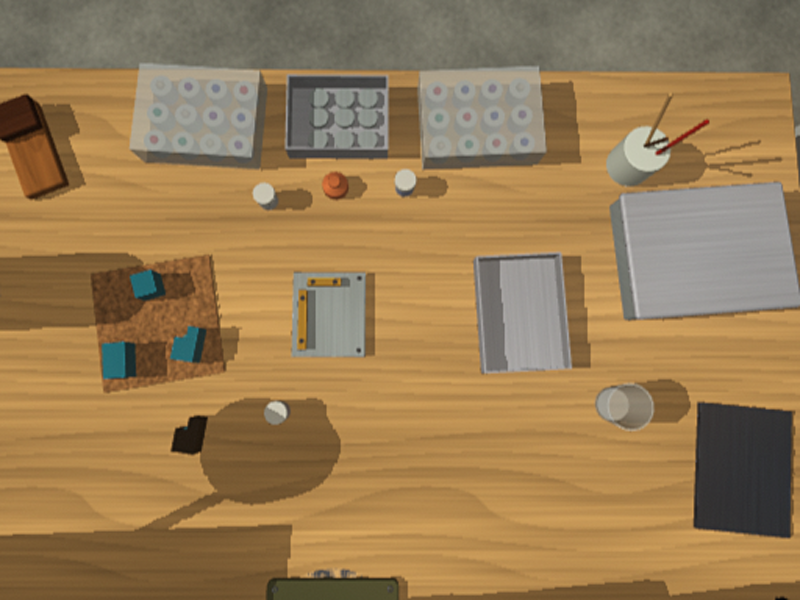

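View pics/side0.png

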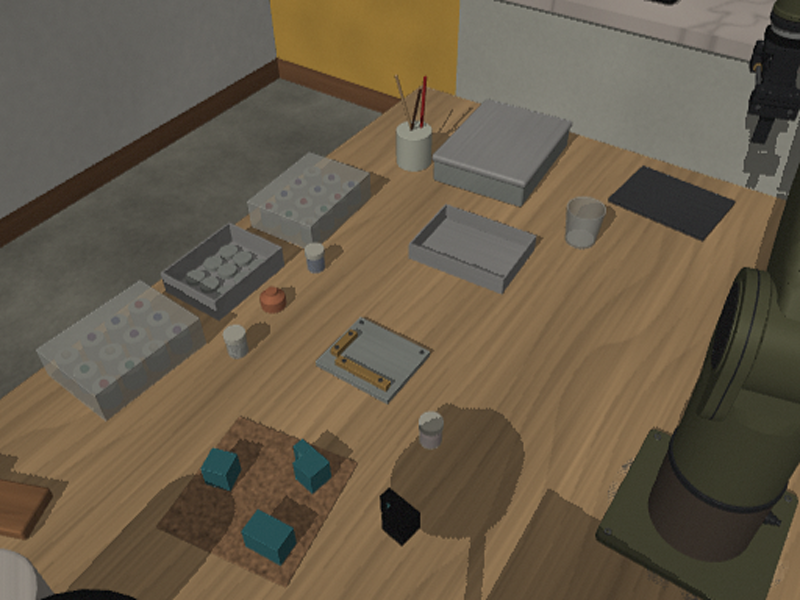

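```bash
cat > h.py <<'E'
from plant import r, viewer
import cv2, numpy as np
from scipy.optimize import minimize
from scipy.spatial.transform import Rotation as R
P={n:viewer.camera_params(n) for n in ("top","side")}
def proj(n,X):
    X=np.atleast_2d(X); M=P[n]["world_to_cam"]; c=X@M[:3,:3].T+M[:3,3]
    c=c*[1,-1,-1]; u=c@P[n]["intrinsics"].T
    return u[:,:2]/u[:,2:]
def ray(n,uv,z):
    M=P[n]["world_to_cam"]; d=np.linalg.inv(P[n]["intrinsics"])@[uv[0],uv[1],1]; d=d*[1,-1,-1]
    Rm=M[:3,:3]; o=-Rm.T@M[:3,3]; w=Rm.T@d
    return o+w*(z-o[2])/w[2]
def teal(im,lo=(80,90,20),hi=(105,255,255)):
    h=cv2.cvtColor(im,cv2.COLOR_RGB2HSV); return cv2.inRange(h,lo,hi)
WH=[(-28,-18),(28,-18),(28,18),(-28,18)]
SH=[(-19,-18),(19,-18),(19,18),(-19,18)]
CH=[(-28,-18),(28,-18),(28,0),(8,0),(8,18),(-28,18)]
def sil(n,poly,x,y,th,z0,h,S=4):
    # faces union, supersampled by S
    p=np.array(poly)/1000.; c,s=np.cos(th),np.sin(th)
    q=p@np.array([[c,s],[-s,c]])+[x,y]
    b=proj(n,np.c_[q,np.full(len(q),z0)]); t=proj(n,np.c_[q,np.full(len(q),z0+h)])
    m=np.zeros((384*S,512*S),np.uint8)
    f=lambda a: cv2.fillPoly(m,[np.round((a+.5)*S-.5).astype(np.int32)],1)
    f(b);f(t)
    for i in range(len(q)):
        j=(i+1)%len(q); f(np.array([b[i],b[j],t[j],t[i]]))
    return m
def fit(masks,poly,x0,z0=0.004,h=0.04,S=4):
    big={n:cv2.resize(m,None,fx=S,fy=S,interpolation=cv2.INTER_NEAREST)>0 for n,m in masks.items()}
    def cost(v):
        c=0
        for n,m in big.items():
            s=sil(n,poly,v[0],v[1],v[2],z0,h,S)>0
            c+=1-(s&m).sum()/max(1,(s|m).sum())
        return c/len(big)
    best=None
    for th in np.linspace(0,2*np.pi,12 if poly is CH else 13,endpoint=False)[: (12 if poly is CH else 7)]:
        sx=np.array([[0,0,0],[.01,0,0],[0,.01,0],[0,0,.3]])+[x0[0],x0[1],th]
        o=minimize(cost,[x0[0],x0[1],th],method="Nelder-Mead",options=dict(initial_simplex=sx,xatol=1e-4,fatol=1e-4,maxiter=120))
        if best is None or o.fun<best.fun: best=o
    return best.x,best.fun
def snap(n,name=None):
    im=viewer.snapshot(n)
    if name: cv2.imwrite(f"pics/{name}.png",cv2.resize(im[:,:,::-1],(800,600),interpolation=cv2.INTER_CUBIC))
    return im
def crop(im,name,l,t,w,h,k):
    cv2.imwrite(f"pics/{name}.png",cv2.resize(im[t:t+h,l:l+w,::-1],None,fx=k,fy=k,interpolation=cv2.INTER_CUBIC))
def st():
    s=r.get_state(); a=R.from_quat(s["eef_rot"]).as_matrix()
    print("t",round(float(s["clock"]),2),"pos",np.round(s["tool_pos"],4),"xax",np.round(a[:,0],3),"yax",np.round(a[:,1],3),"zax",np.round(a[:,2],3),"F",np.round(s["contact_force"],2),"op",round(float(s["opening"]),3))
    return s,a
def rel(target,axdeg=None):
    """cm in tool axes from current measured pose to target TCP (world); yaw deg about tool z so jaw axis y is along world angle axdeg (mod 180)"""
    s,a=st(); d=a.T@(np.array(target)-s["tool_pos"])*100
    yaw=None
    if axdeg is not None:
        cur=np.degrees(np.arctan2(a[1,1],a[0,1])); dw=(axdeg-cur+90)%180-90; yaw=-dw
    print("d cm",np.round(d,2),"yaw",None if yaw is None else np.round(yaw,1)); return d,yaw
E
python3 - <<'E'
from h import *
ims={n:snap(n) for n in ("top","side")}
crop(ims["top"],"c_top",50,150,110,150,5); crop(ims["side"],"c_side",90,250,210,134,3.7)
comps={}
for n,im in ims.items():
    m=teal(im); k,l,s,c=cv2.connectedComponentsWithStats(m)
    for i in range(1,k):
        if s[i,4]>40: print(n,i,s[i],c[i].round(1), ray(n,c[i],.024).round(3))
E
```

```text
top 1 [ 83 173  22  19 290] [ 93.4 182.1] [0.564 0.306 0.024]
top 2 [109 209  19  22 270] [118.6 220.8] [0.466 0.238 0.024]
top 5 [ 65 219  22  23 418] [ 75.1 230.1] [0.443 0.346 0.024]
side 1 [187 281  25  34 525] [198.2 298.2] [0.467 0.235 0.024]
side 2 [129 287  25  27 487] [141.1 299.7] [0.567 0.306 0.024]
side 4 [155 326  34  35 745] [171.7 343.1] [0.444 0.346 0.024]
```

View pics/c_top.png

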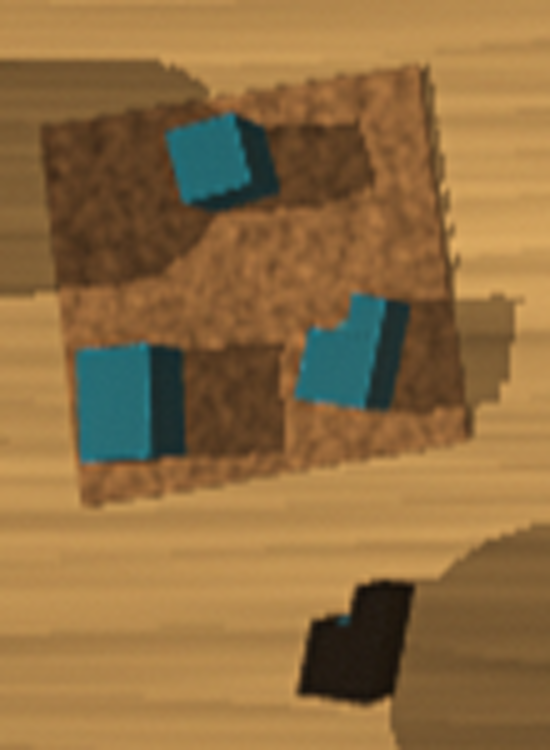

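View pics/c_side.png

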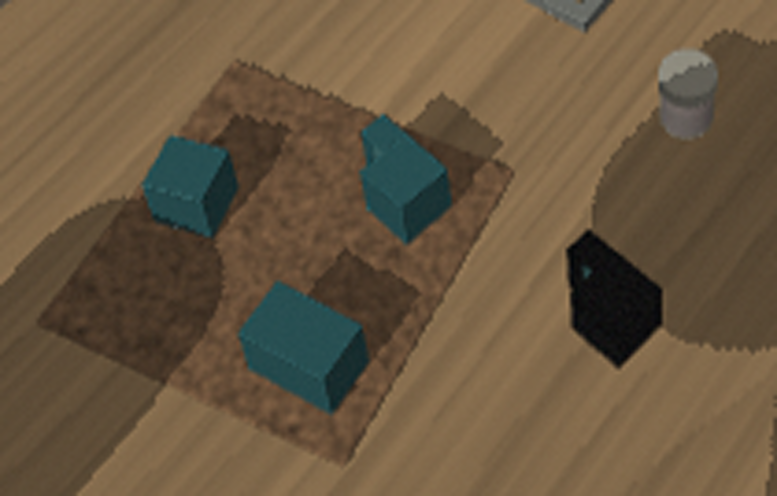

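```bash
python3 - <<'E'
from h import *
ims={n:snap(n) for n in ("top","side")}
guess={"short?":(.565,.306),"whole?":(.4435,.346),"chip?":(.4665,.2365)}
cm={}
for n,im in ims.items():
    m=cv2.morphologyEx(teal(im),cv2.MORPH_CLOSE,np.ones((3,3)))
    k,l,s,c=cv2.connectedComponentsWithStats(m)
    cm[n]=(l,s,c,k)
for g,x0 in guess.items():
    ms={}
    for n in cm:
        l,s,c,k=cm[n]; p=proj(n,[[*x0,.024]])[0]
        i=min((i for i in range(1,k) if s[i,4]>40),key=lambda i:np.hypot(*(c[i]-p))); ms[n]=(l==i).astype(np.uint8)
    for nm,po in (("SH",SH),("WH",WH),("CH",CH)):
        v,f=fit(ms,po,x0); print(g,nm,v[:2].round(4),np.degrees(v[2]).round(1),round(f,3))
for nm in ("scrap_tin","jig","end_fence","side_fence","mat","jar_pink","jar_blue","jar_white","water_cup","copper_weight"):
    for c in ("top","side"):
        o=viewer.outline_of(c,nm)
        print(nm,c,[(x["bbox"],round(x["p"],2)) for x in o[:3]])
E
```

```text
short? SH [0.5655 0.3062] 17.3 0.127
short? WH [0.5665 0.2986] 103.0 0.355
short? CH [0.5742 0.3085] 376.0 0.272
whole? SH [0.4404 0.3449] 193.5 0.265
whole? WH [0.4433 0.3455] 182.8 0.113
whole? CH [0.4421 0.3437] 186.5 0.174
chip? SH [0.4632 0.2364] -1.6 0.23
chip? WH [0.4703 0.2355] 165.9 0.246
chip? CH [0.47   0.2361] -9.7 0.131
scrap_tin top [([303.1, 164.9, 62.1, 76.4], 0.96), ([190.7, 188.2, 7.8, 36.5], 0.23)]
scrap_tin side [([261.2, 130.9, 81.3, 54.0], 0.95)]
jig top [([185.8, 174.8, 49.5, 52.0], 0.96)]
jig side [([202.1, 204.7, 73.3, 56.9], 0.65), ([164.2, 183.6, 16.4, 15.8], 0.32)]
end_fence top [([182.5, 174.5, 54.1, 58.4], 0.64), ([197.3, 178.4, 20.7, 4.2], 0.44)]
end_fence side [([213.2, 214.9, 14.8, 12.4], 0.69)]
side_fence top [([192.5, 187.4, 5.6, 36.2], 0.48)]
side_fence side [([216.2, 227.8, 34.6, 21.6], 0.79), ([200.4, 204.2, 73.8, 52.1], 0.37)]
mat top [([59.0, 161.0, 84.3, 91.7], 0.76)]
mat side [([100.3, 267.5, 129.1, 108.2], 0.74)]
jar_pink top [([182.3, 173.1, 56.1, 58.8], 0.68), ([170.7, 257.4, 12.0, 12.2], 0.64)]
jar_pink side [([270.2, 264.4, 13.0, 21.0], 0.69), ([129.7, 291.6, 24.7, 23.3], 0.59)]
jar_blue top [([254.1, 107.5, 11.7, 17.8], 0.73)]
jar_blue side [([196.3, 157.6, 13.8, 18.1], 0.48), ([212.2, 228.5, 38.6, 25.1], 0.22)]
jar_white top [([160.6, 115.1, 18.5, 21.4], 0.58)]
jar_white side [([145.1, 208.9, 16.2, 20.6], 0.53)]
water_cup top [([384.1, 248.7, 35.6, 24.3], 0.95)]
water_cup side [([362.4, 124.1, 31.0, 34.2], 0.57)]
copper_weight top [([203.6, 109.1, 21.5, 19.6], 0.61)]
copper_weight side [([165.8, 184.1, 17.3, 15.6], 0.69)]
```

```bash
python3 - <<'E'
from h import *
ims={n:snap(n) for n in ("top","side")}
crop(ims["top"],"jig_top",175,165,75,75,8); crop(ims["side"],"jig_side",195,195,90,70,8)
def rect(a,b): return [(-a,-b),(a,-b),(a,b),(-a,b)]
for nm,po,h,x0 in (("scrap_tin",rect(95,70),.035,None),("jig",rect(70,60),.012,None)):
    ms={}
    for c in ("top","side"):
        o=viewer.outline_of(c,nm)[0]; ms[c]=o["pixels"].astype(np.uint8)
    y,x=np.nonzero(ms["top"]); x0=ray("top",(x.mean(),y.mean()),h)[:2]
    for k in (["top"],["side"],["top","side"]):
        v,f=fit({c:ms[c] for c in k},po,x0,0,h); print(nm,k,v[:2].round(4),np.degrees(v[2]).round(1),round(f,3))
for c,uv,z in (("top",(176.7,263.5),.045),("side",(276.7,270),.045)): print("pink",ray(c,uv,z))
# brass
for c in ims:
    h=cv2.cvtColor(ims[c],cv2.COLOR_RGB2HSV); m=cv2.inRange(h,(12,150,90),(28,255,255))
    b=np.zeros_like(m); 
    if c=="top": b[170:232,182:240]=1
    else: b[200:262,200:278]=1
    k,l,s,ce=cv2.connectedComponentsWithStats(m*b)
    for i in range(1,k):
        if s[i,4]>15:
            ys,xs=np.nonzero(l==i); print(c,s[i],cv2.minAreaRect(np.c_[xs,ys].astype(np.float32)))
E
```

```text
scrap_tin ['top'] [ 0.5191 -0.3052] 2.5 0.021
scrap_tin ['side'] [ 0.5173 -0.3022] 0.0 1.0
scrap_tin ['top', 'side'] [ 0.5191 -0.3052] 2.5 0.511
jig ['top'] [0.5161 0.0105] 0.2 0.022
jig ['side'] [0.5208 0.0138] 180.7 0.027
jig ['top', 'side'] [0.5184 0.012 ] -0.1 0.054
pink [0.36128927 0.08598252 0.045     ]
pink [0.3585011  0.09072113 0.045     ]
top [197 178  21   5  88] ((207.0, 180.0), (4.0, 20.0), 90.0)
top [191 186   6  38 178] ((193.5, 204.5), (37.0, 5.0), 90.0)
```

View pics/jig_top.png

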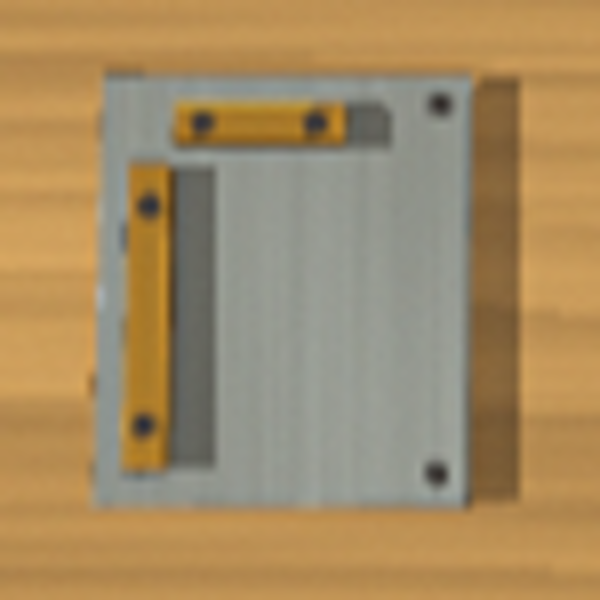

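View pics/jig_side.png

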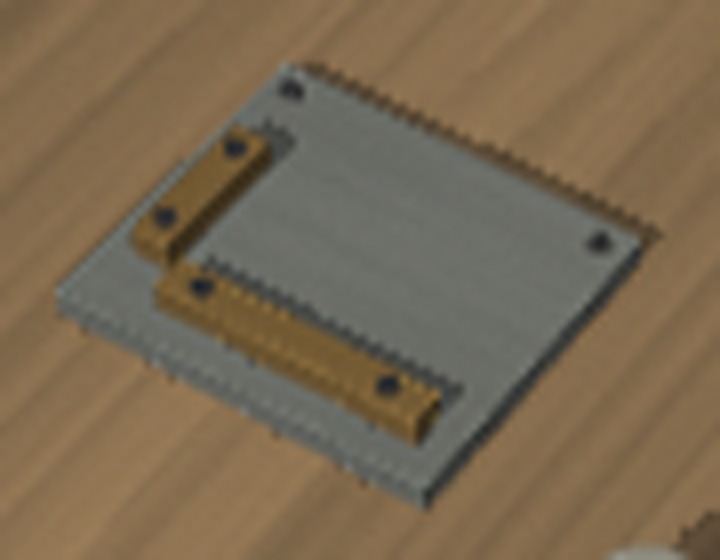

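```bash
python3 - <<'E'
from h import *
print("corner top cam",ray("top",(195.8,181.8),.024).round(4))
# side crop: end-fence inner top edge (270,140)->(170,247)?; side fence inner top edge (210,265)->(440,400)
f=lambda x,y:(195+(x+.5)/8-.5,195+(y+.5)/8-.5)
a=[ray("side",f(*q),.024)[:2] for q in ((268,143),(180,235),(212,268),(440,402))]
print(np.round(a,4), "end dir",np.degrees(np.arctan2(*(a[0]-a[1])[::-1])),"side dir",np.degrees(np.arctan2(*(a[2]-a[3])[::-1])))
b=[ray("top",(175+(x+.5)/8-.5,165+(y+.5)/8-.5),.024)[:2] for x,y in ((345,138),(178,138),(170,165),(166,470))]
print(np.round(b,4),"end dir",np.degrees(np.arctan2(*(b[0]-b[1])[::-1])),"side dir",np.degrees(np.arctan2(*(b[2]-b[3])[::-1])))
print("tin ctr in side", proj("side",[[.519,-.305,.02]]))
s,a=st(); print(s["q"].round(3))
rel((.5655,.306,.2),107.3)
E
```

```text
corner top cam [0.5652 0.046  0.024 ]
[[ 0.5651 -0.0058]
 [ 0.5644  0.041 ]
 [ 0.5478  0.0464]
 [ 0.4594  0.051 ]] end dir -89.10255701077766 side dir -3.0047919275593484
[[ 0.5652 -0.0098]
 [ 0.5652  0.0434]
 [ 0.5565  0.0458]
 [ 0.4595  0.0454]] end dir -89.91736977550606 side dir 0.2804071439474554
tin ctr in side [[303.03436417 157.04006296]]
t 1.6 pos [ 0.1606 -0.6041  0.2528] xax [0.966 0.257 0.   ] yax [ 0.257 -0.966  0.   ] zax [ 0. -0. -1.] F [-0.5   0.42 -0.03] op 0.997
[ 1.345  0.689 -0.195  1.565  0.157  0.903 -0.215]
t 1.6 pos [ 0.1606 -0.6041  0.2528] xax [0.966 0.257 0.   ] yax [ 0.257 -0.966  0.   ] zax [ 0. -0. -1.] F [-0.5   0.42 -0.03] op 0.997
d cm [ 62.51 -77.55   5.27] yaw -2.4
```

```bash
python3 -m inch '[[0,[15,-10,0],0],[0,[30,-20,0],0],[0,[43,-30,0],0],[0,[43,-30,0],0],[0,[43,-30,0],0],[0,[43,-30,0],0],[0,[43,-30,0],0],[0,[43,-30,0],0],[0,[43,-30,0],0],[0,[43,-30,0],0],[0,[62.5,-77.5,5],-2.4],[0,[62.5,-77.5,5],-2.4],[0,[62.5,-77.5,5],-2.4],[0,[62.5,-77.5,5],-2.4],[0,[62.5,-77.5,5],-2.4],[0,[62.5,-77.5,5],-2.4],[0,[62.5,-77.5,5],-2.4],[0,[62.5,-77.5,5],-2.4],[0,[62.5,-77.5,5],-2.4],[0,[62.5,-77.5,5],-2.4]]' 30; python3 - <<'E'
from h import *
s,a=st(); print(s["q"].round(3))
# grasp: tips 14 ahead of TCP; tips at block underside+14 -> TCP z = .004+.016+.014
rel((.5655,.306,.034),107.3)
E
```

```text
clock: 3.6
tool_pos: [0.56, 0.2718, 0.206]
eef_rot: [0.989, 0.15, 0.0, 0.0]
contact_force: [0.4, -0.0, 0.4]
opening: 1.004
t 3.6 pos [0.56   0.2718 0.206 ] xax [0.955 0.297 0.   ] yax [ 0.297 -0.955  0.   ] zax [ 0. -0. -1.] F [ 0.42 -0.03  0.42] op 1.004
[-0.487  0.737 -0.07   1.625  0.067  0.782 -1.855]
t 3.6 pos [0.56   0.2718 0.206 ] xax [0.955 0.297 0.   ] yax [ 0.297 -0.955  0.   ] zax [ 0. -0. -1.] F [ 0.42 -0.03  0.42] op 1.004
d cm [ 1.53 -3.1  17.2 ] yaw 0.0
```

```bash
python3 -m inch '[[0,[1.5,-3.1,5],0],[0,[1.5,-3.1,8],0],[0,[1.5,-3.1,8],0],[0,[1.5,-3.1,8],0]]'; python3 - <<'E'
from h import *
rel((.5655,.306,.034),107.3)
im=snap("top","t1"); im2=snap("side"); crop(im,"t1c",40,130,130,130,5)
E
```

```text
clock: 4.0
tool_pos: [0.5651, 0.3026, 0.1262]
eef_rot: [0.989, 0.15, -0.0, 0.001]
contact_force: [0.4, -0.0, 0.1]
opening: 1.002
t 4.0 pos [0.5651 0.3026 0.1262] xax [ 0.955  0.297 -0.001] yax [ 0.297 -0.955  0.001] zax [-0.001 -0.002 -1.   ] F [ 0.44 -0.02  0.06] op 1.002
d cm [ 0.15 -0.32  9.22] yaw -0.0
```

```bash
python3 -m inch '[[0,[0.15,-0.3,4],0],[0,[0.15,-0.3,7],0],[0,[0.15,-0.3,9],0],[0,[0.15,-0.3,9.1],0],[1,[0.15,-0.3,9.1],0],[1,[0.15,-0.3,9.1],0],[1,[0.15,-0.3,9.1],0],[1,[0.15,-0.3,9.1],0],[1,[0.15,-0.3,9.1],0]]' 30; python3 - <<'E'
from h import *
st()
E
```

```text
clock: 5.0
tool_pos: [0.5659, 0.3071, 0.0358]
eef_rot: [0.989, 0.15, 0.0, -0.0]
contact_force: [-0.6, -0.3, -0.6]
opening: 0.571
t 5.0 pos [0.5659 0.3071 0.0358] xax [0.955 0.297 0.001] yax [ 0.297 -0.955 -0.   ] zax [ 0.001  0.    -1.   ] F [-0.59 -0.26 -0.65] op 0.571
```

```bash
python3 -m inch '[[1,[0,0,0],0],[1,[0,0,0],0],[1,[0,0,0],0],[1,[0,0,0],0]]' 30; python3 - <<'E'
from h import *
st()
E
```

```text
clock: 5.4
tool_pos: [0.5656, 0.307, 0.0351]
eef_rot: [0.989, 0.15, -0.0, 0.0]
contact_force: [-0.8, -0.1, 2.2]
opening: 0.406
t 5.4 pos [0.5656 0.307  0.0351] xax [ 0.955  0.297 -0.   ] yax [ 0.297 -0.955  0.   ] zax [-0. -0. -1.] F [-0.84 -0.14  2.2 ] op 0.406
```

```bash
python3 -m inch '[[1,[0,0,-3],0],[1,[0,0,-8],0],[1,[-5,16,-9],7],[1,[-18.4,58.4,-9],14.8],[1,[-18.4,58.4,-9],14.8],[1,[-18.4,58.4,-9],14.8],[1,[-18.4,58.4,-9],14.8],[1,[-18.4,58.4,-9],14.8],[1,[-18.4,58.4,-9],14.8],[1,[-18.4,58.4,-9],14.8],[1,[-18.4,58.4,-9],14.8],[1,[-18.4,58.4,-9],14.8],[1,[-18.4,58.4,-9],14.8],[1,[-18.4,58.4,-9],14.8],[1,[-18.4,58.4,-9],14.8],[1,[-18.4,58.4,-9],14.8],[1,[-18.4,58.4,-9],14.8]]'; python3 - <<'E'
from h import *
rel((.564,-.305,.037),92.5)
im=snap("top"); im2=snap("side","s2"); crop(im,"t2c",280,120,130,130,5)
E
```

```text
clock: 7.1
tool_pos: [0.5637, -0.303, 0.1248]
eef_rot: [1.0, 0.022, -0.0, -0.001]
contact_force: [0.5, 1.4, -0.8]
opening: 0.406
t 7.1 pos [ 0.5637 -0.303   0.1248] xax [ 0.999  0.045 -0.   ] yax [ 0.045 -0.999 -0.002] zax [-0.     0.002 -1.   ] F [ 0.5   1.4  -0.83] op 0.406
d cm [0.03 0.22 8.78] yaw 0.1
```

View pics/s2.png

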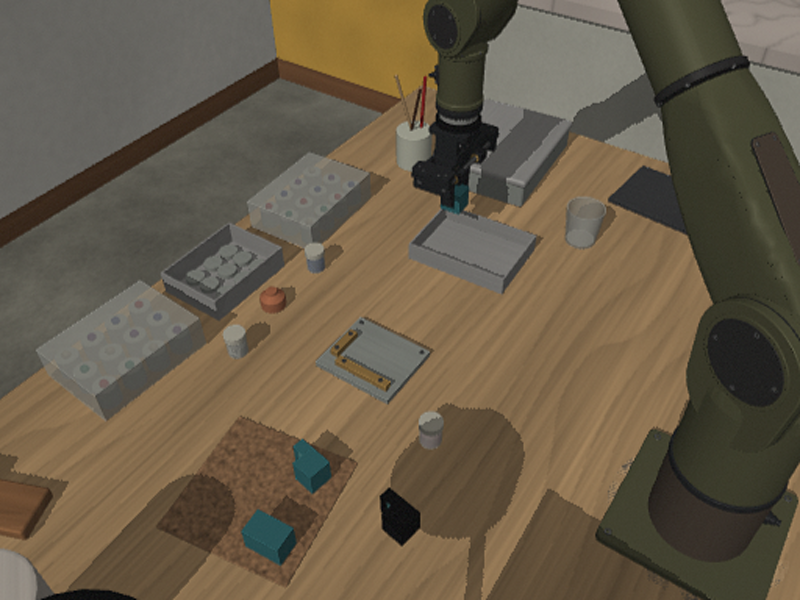

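```bash
python3 -m inch '[[1,[0,0.2,4],0],[1,[0,0.2,8],0],[1,[0,0.2,8.7],0],[1,[0,0.2,8.7],0],[0.4,[0,0.2,8.7],0],[0.4,[0,0.2,8.7],0],[0.4,[0,0.2,8.7],0],[0.4,[0,0.2,8.7],0],[0.4,[0,0.2,4],0],[0.4,[0,0.2,0],0],[0.4,[0,0.2,-1],0]]'; python3 - <<'E'
from h import *
# chip grasp centre own x=-10
th=np.radians(-9.7); p=np.array([.470,.2361])-.010*np.array([np.cos(th),np.sin(th)]); print(p)
rel((*p,.13),80.3)
im=snap("top"); im2=snap("side"); 
crop(im2,"s3",240,100,120,100,5)
E
```

```text
clock: 8.3
tool_pos: [0.5662, -0.3087, 0.14]
eef_rot: [1.0, 0.021, 0.004, 0.002]
contact_force: [-0.2, -1.1, 0.1]
opening: 0.602
[0.46014297 0.23778489]
t 8.3 pos [ 0.5662 -0.3087  0.14  ] xax [0.999 0.043 0.008] yax [ 0.043 -0.999  0.004] zax [ 0.008 -0.004 -1.   ] F [-0.19 -1.14  0.09] op 0.602
d cm [ -8.26 -55.06   0.72] yaw 12.2
```

View pics/s3.png

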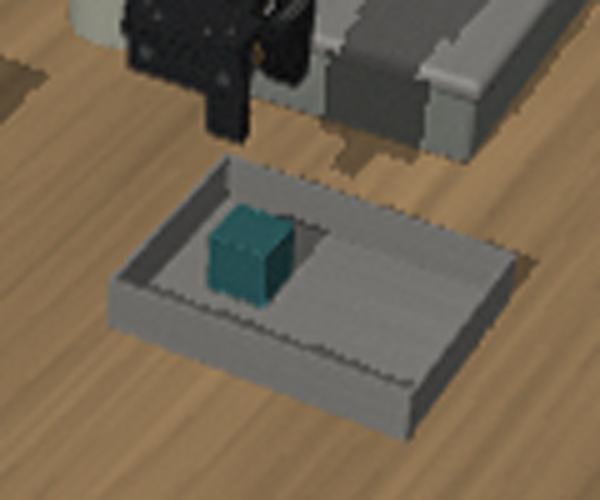

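```bash
python3 -m inch '[[0,[-8.3,-55.1,0.7],12.2],[0,[-8.3,-55.1,0.7],12.2],[0,[-8.3,-55.1,0.7],12.2],[0,[-8.3,-55.1,0.7],12.2],[0,[-8.3,-55.1,0.7],12.2],[0,[-8.3,-55.1,0.7],12.2],[0,[-8.3,-55.1,0.7],12.2],[0,[-8.3,-55.1,0.7],12.2],[0,[-8.3,-55.1,0.7],12.2],[0,[-8.3,-55.1,0.7],12.2],[0,[-8.3,-55.1,0.7],12.2],[0,[-8.3,-55.1,0.7],12.2],[0,[-8.3,-55.1,0.7],12.2],[0,[-8.3,-55.1,0.7],12.2]]'; python3 - <<'E'
from h import *
rel((.4601,.2378,.034),80.3)
im2=snap("side");crop(im2,"s4",100,200,180,170,3.4)
E
```

```text
clock: 9.8
tool_pos: [0.4565, 0.2373, 0.1273]
eef_rot: [0.996, -0.086, -0.001, 0.001]
contact_force: [-0.9, -0.9, -0.2]
opening: 1.0
t 9.8 pos [0.4565 0.2373 0.1273] xax [ 0.985 -0.171 -0.001] yax [-0.171 -0.985  0.003] zax [-0.001 -0.003 -1.   ] F [-0.89 -0.95 -0.19] op 1.0
d cm [ 0.36 -0.14  9.33] yaw -0.1
```

View pics/s4.png

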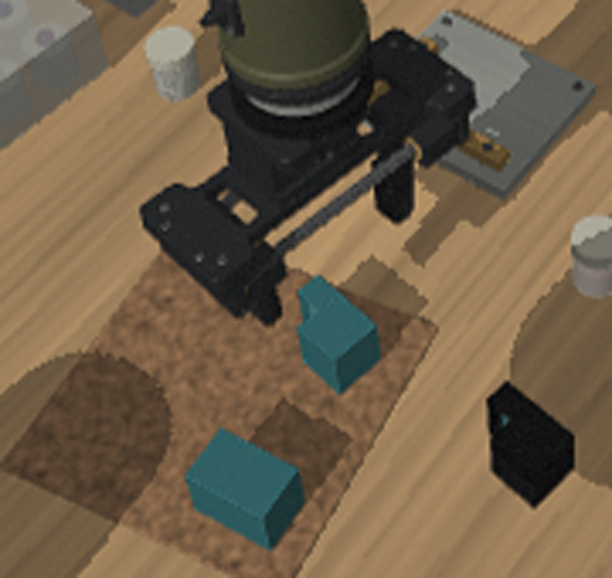

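```bash
python3 -m inch '[[0,[0.3,-0.1,4],0],[0,[0.3,-0.1,7],0],[0,[0.3,-0.1,9.2],0],[0,[0.3,-0.1,9.2],0],[1,[0.3,-0.1,9.2],0],[1,[0.3,-0.1,9.2],0],[1,[0.3,-0.1,9.2],0],[1,[0.3,-0.1,9.2],0],[1,[0.3,-0.1,9.2],0],[1,[0.3,-0.1,9.2],0],[1,[0.3,-0.1,9.2],0],[1,[0.3,-0.1,9.2],0],[1,[0.3,-0.1,9.2],0]]' 30; python3 - <<'E'
from h import *
# block centre ends +10mm own x from TCP; want centre at tin own x -42 -> TCP -50
rel((.519-.050,-.305-.002,.12),92.5)
E
```

```text
clock: 11.15
tool_pos: [0.4598, 0.24, 0.0362]
eef_rot: [0.996, -0.085, 0.0, 0.0]
contact_force: [-1.0, -0.7, 3.5]
opening: 0.406
t 11.15 pos [0.4598 0.24   0.0362] xax [ 0.986 -0.169  0.   ] yax [-0.169 -0.986  0.   ] zax [-0. -0. -1.] F [-1.03 -0.67  3.5 ] op 0.406
d cm [10.14 53.76 -8.37] yaw -12.2
```

```bash
python3 -m inch '[[1,[0,0,-3],0],[1,[0,0,-8],0],[1,[3,16,-8.5],-6],[1,[10.1,53.8,-8.5],-12.2],[1,[10.1,53.8,-8.5],-12.2],[1,[10.1,53.8,-8.5],-12.2],[1,[10.1,53.8,-8.5],-12.2],[1,[10.1,53.8,-8.5],-12.2],[1,[10.1,53.8,-8.5],-12.2],[1,[10.1,53.8,-8.5],-12.2],[1,[10.1,53.8,-8.5],-12.2],[1,[10.1,53.8,-8.5],-12.2],[1,[10.1,53.8,-8.5],-12.2],[1,[10.1,53.8,-8.5],-12.2],[1,[10.1,53.8,-8.5],-12.2],[1,[10.1,53.8,-8.5],-12.2],[1,[10.1,53.8,-8.5],-12.2]]'; python3 - <<'E'
from h import *
rel((.469,-.307,.038),92.5)
E
```

```text
clock: 12.85
tool_pos: [0.469, -0.305, 0.121]
eef_rot: [1.0, 0.023, -0.0, -0.001]
contact_force: [-0.3, -0.1, -0.7]
opening: 0.405
t 12.85 pos [ 0.469 -0.305  0.121] xax [ 0.999  0.047 -0.   ] yax [ 0.047 -0.999 -0.001] zax [-0.     0.001 -1.   ] F [-0.32 -0.08 -0.68] op 0.405
d cm [-0.01  0.21  8.3 ] yaw 0.2
```

```bash
python3 -m inch '[[1,[0,0.2,4],0],[1,[0,0.2,7.5],0],[1,[0,0.2,8.3],0],[1,[0,0.2,8.3],0],[0.4,[0,0.2,8.3],0],[0.4,[0,0.2,8.3],0],[0.4,[0,0.2,8.3],0],[0.4,[0,0.2,8.3],0],[0.4,[0,0.2,4],0],[0.4,[0,0.2,0],0],[0.4,[0,0.2,-1],0],[0.4,[0,0.2,-1],0]]'; python3 - <<'E'
from h import *
im=snap("top"); im2=snap("side"); 
crop(im2,"s5",240,100,120,100,5)
# refit whole with both cams
ims={"top":im,"side":im2}; x0=(.4435,.346); ms={}
for n in ims:
    m=cv2.morphologyEx(teal(ims[n]),cv2.MORPH_CLOSE,np.ones((3,3))); k,l,s,c=cv2.connectedComponentsWithStats(m)
    p=proj(n,[[*x0,.024]])[0]; i=min((i for i in range(1,k) if s[i,4]>40),key=lambda i:np.hypot(*(c[i]-p))); ms[n]=(l==i).astype(np.uint8)
for ks in (["top"],["side"],["top","side"]):
    v,f=fit({k:ms[k] for k in ks},WH,x0); print(ks,v[:2].round(4),np.degrees(v[2])%180,round(f,3))
rel((v[0],v[1],.13),(np.degrees(v[2])%180)+90)
E
```

```text
clock: 14.05
tool_pos: [0.4696, -0.3101, 0.133]
eef_rot: [1.0, 0.021, 0.002, 0.001]
contact_force: [-0.7, 0.8, 0.2]
opening: 0.6
['top'] [0.4427 0.3434] 1.0743062275422801 0.125
['side'] [0.4441 0.3459] 3.049439973680783 0.082
['top', 'side'] [0.443  0.3457] 1.915826307995655 0.115
t 14.15 pos [ 0.4681 -0.3091  0.1305] xax [ 0.999  0.043 -0.001] yax [ 0.043 -0.999 -0.   ] zax [-0.001  0.    -1.   ] F [-0.12  0.22 -0.01] op 0.601
d cm [  0.33 -65.53   0.07] yaw 0.6
```

View pics/s5.png

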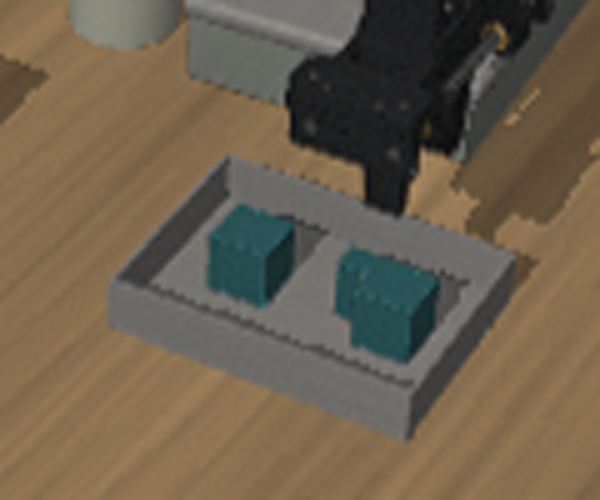

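```bash
python3 -m inch '[[0,[0.3,-65.5,0],0.6],[0,[0.3,-65.5,0],0.6],[0,[0.3,-65.5,0],0.6],[0,[0.3,-65.5,0],0.6],[0,[0.3,-65.5,0],0.6],[0,[0.3,-65.5,0],0.6],[0,[0.3,-65.5,0],0.6],[0,[0.3,-65.5,0],0.6],[0,[0.3,-65.5,0],0.6],[0,[0.3,-65.5,0],0.6],[0,[0.3,-65.5,0],0.6],[0,[0.3,-65.5,0],0.6],[0,[0.3,-65.5,0],0.6],[0,[0.3,-65.5,0],0.6],[0,[0.3,-65.5,0],0.6],[0,[0.3,-65.5,0],0.6]]'; python3 - <<'E'
from h import *
rel((.443,.3457,.004+.018+.014),92.)
im2=snap("side");crop(im2,"s6",100,200,180,170,3.4)
E
```

```text
clock: 15.75
tool_pos: [0.4429, 0.3428, 0.1298]
eef_rot: [1.0, 0.016, -0.001, 0.002]
contact_force: [-0.1, -0.2, -0.5]
opening: 1.0
t 15.75 pos [0.4429 0.3428 0.1298] xax [ 1.     0.031 -0.002] yax [ 0.031 -0.999  0.004] zax [-0.002 -0.004 -1.   ] F [-0.09 -0.17 -0.48] op 1.0
d cm [ 0.04 -0.32  9.38] yaw -0.2
```

View pics/s6.png

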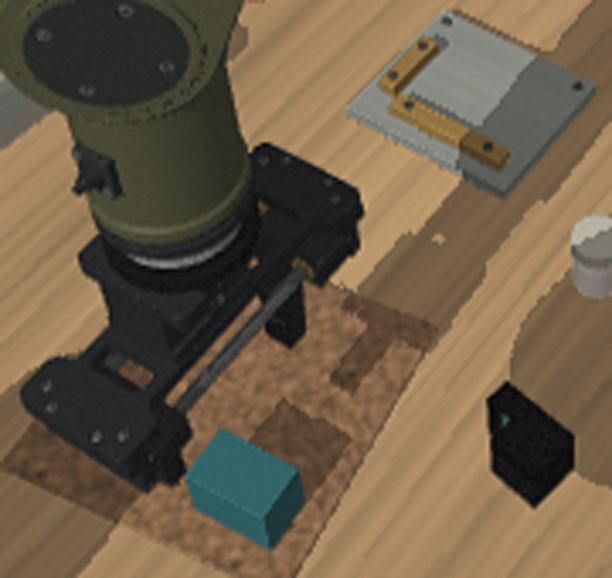

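```bash
python3 -m inch '[[0,[0,-0.3,4],-0.2],[0,[0,-0.3,7],-0.2],[0,[0,-0.3,9.3],-0.2],[0,[0,-0.3,9.3],-0.2],[1,[0,-0.3,9.3],-0.2],[1,[0,-0.3,9.3],-0.2],[1,[0,-0.3,9.3],-0.2],[1,[0,-0.3,9.3],-0.2],[1,[0,-0.3,9.3],-0.2],[1,[0,-0.3,9.3],-0.2],[1,[0,-0.3,9.3],-0.2],[1,[0,-0.3,9.3],-0.2],[1,[0,-0.3,9.3],-0.2]]' 50; python3 - <<'E'
from h import *
# approach above plate, 15 mm short of seat in -x and -y; seat (.537,.029)
rel((.520,.012,.09),90.2)
E
```

```text
clock: 17.1
tool_pos: [0.4431, 0.3481, 0.0382]
eef_rot: [1.0, 0.018, -0.0, 0.0]
contact_force: [-0.6, -0.8, 4.1]
opening: 0.405
t 17.1 pos [0.4431 0.3481 0.0382] xax [ 0.999  0.036 -0.   ] yax [ 0.036 -0.999  0.   ] zax [-0. -0. -1.] F [-0.65 -0.81  4.1 ] op 0.405
d cm [ 6.46 33.86 -5.17] yaw 1.9
```

```bash
python3 -m inch '[[1,[0,0,-3],0],[1,[0,0,-5.2],0],[1,[6.5,33.9,-5.2],1.9],[1,[6.5,33.9,-5.2],1.9],[1,[6.5,33.9,-5.2],1.9],[1,[6.5,33.9,-5.2],1.9],[1,[6.5,33.9,-5.2],1.9],[1,[6.5,33.9,-5.2],1.9],[1,[6.5,33.9,-5.2],1.9],[1,[6.5,33.9,-5.2],1.9],[1,[6.5,33.9,-5.2],1.9],[1,[6.5,33.9,-5.2],1.9],[1,[6.5,33.9,-5.2],1.9]]'; python3 - <<'E'
from h import *
im=snap("top"); im2=snap("side"); crop(im2,"s7",180,150,120,120,5); crop(im,"t7",160,140,110,110,5)
rel((.520,.012,.012+.0342+.004),90.2)
E
```

```text
clock: 18.4
tool_pos: [0.5202, 0.0141, 0.09]
eef_rot: [1.0, 0.003, -0.0, -0.001]
contact_force: [0.0, 0.9, -1.0]
opening: 0.403
t 18.5 pos [0.5202 0.0136 0.0901] xax [ 1.     0.006 -0.   ] yax [ 0.006 -1.    -0.001] zax [-0.     0.001 -1.   ] F [-0.   -0.31 -0.38] op 0.404
d cm [-0.02  0.16  3.99] yaw 0.2
```

View pics/s7.png

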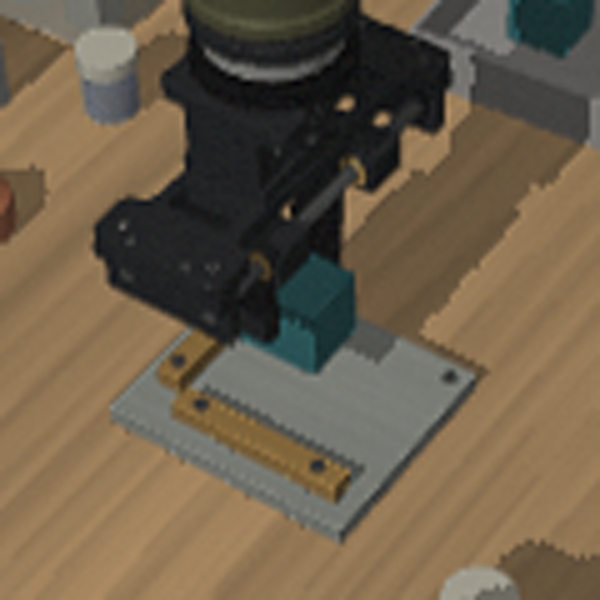

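```bash
python3 -m inch '[[1,[0,0,2],0],[1,[0,0,3.5],0],[1,[0,0,3.9],0],[1,[0,0,4.1],0],[1,[0,0,4.1],0]]'; python3 -m inch '[[1,[0,0,0.1],0],[1,[0,0,0.1],0]]'; python3 -m inch '[[1,[0,0,0.1],0],[1,[0,0,0.1],0]]'; 
```

```text
clock: 19.0
tool_pos: [0.5206, 0.0122, 0.0493]
eef_rot: [1.0, 0.002, 0.0, -0.0]
contact_force: [-0.4, -0.1, -0.9]
opening: 0.404
clock: 19.2
tool_pos: [0.5208, 0.0118, 0.0486]
eef_rot: [1.0, 0.002, 0.0, 0.0]
contact_force: [1.1, 0.6, -1.3]
opening: 0.404
clock: 19.4
tool_pos: [0.5205, 0.0118, 0.0472]
eef_rot: [1.0, 0.002, 0.0, 0.0]
contact_force: [-0.5, -0.3, -1.0]
opening: 0.399
```

```bash
python3 -m inch '[[1,[0,0,0.1],0],[1,[0,0,0.1],0]]'; python3 -m inch '[[1,[0,0,0.1],0],[1,[0,0,0.1],0]]'; 
```

```text
clock: 19.6
tool_pos: [0.5206, 0.0118, 0.0462]
eef_rot: [1.0, 0.002, 0.0, 0.0]
contact_force: [0.4, -0.1, 1.7]
opening: 0.401
clock: 19.8
tool_pos: [0.5206, 0.0118, 0.0462]
eef_rot: [1.0, 0.002, 0.0, 0.0]
contact_force: [-1.8, 0.1, 11.5]
opening: 0.406
```

```bash
python3 -m inch '[[1,[0,0,-0.1],0],[1,[0.5,-0.5,-0.11],0],[1,[1.1,-1.1,-0.11],0],[1,[1.1,-1.1,-0.11],0],[1,[1.1,-1.1,-0.11],0]]'; python3 -m inch '[[1,[0.2,0,0],0],[1,[0.2,0,0],0]]'; python3 -m inch '[[1,[0.2,0,0],0],[1,[0.2,0,0],0]]'; 
```

```text
clock: 20.3
tool_pos: [0.5328, 0.0243, 0.0463]
eef_rot: [1.0, 0.002, 0.001, -0.001]
contact_force: [1.2, 1.0, 2.0]
opening: 0.404
clock: 20.5
tool_pos: [0.5332, 0.0237, 0.0463]
eef_rot: [1.0, 0.002, -0.0, -0.0]
contact_force: [-1.0, 2.2, 3.4]
opening: 0.408
clock: 20.7
tool_pos: [0.5343, 0.0231, 0.0462]
eef_rot: [1.0, 0.002, -0.001, -0.0]
contact_force: [-2.9, 1.9, 5.3]
opening: 0.408
```

```bash
python3 -m inch '[[1,[0.15,0,0],0],[1,[0.15,0,0],0]]'; python3 -m inch '[[1,[0.15,0,0],0],[1,[0.15,0,0],0]]';python3 -m inch '[[1,[0.15,0,0],0],[1,[0.15,0,0],0]]' 
```

```text
clock: 20.9
tool_pos: [0.5352, 0.0227, 0.0463]
eef_rot: [1.0, 0.002, -0.002, 0.0]
contact_force: [-4.3, 1.9, 7.1]
opening: 0.402
clock: 21.1
tool_pos: [0.5363, 0.0224, 0.0462]
eef_rot: [1.0, 0.002, -0.002, 0.0]
contact_force: [-4.3, 0.8, 7.8]
opening: 0.403
clock: 21.3
tool_pos: [0.5365, 0.0224, 0.0463]
eef_rot: [1.0, 0.002, -0.003, 0.001]
contact_force: [-7.7, 1.2, 11.7]
opening: 0.407
```

```bash
python3 -m inch '[[1,[0,0,-0.07],0],[1,[0,0,-0.07],0]]'; python3 -m inch '[[1,[0,-0.3,0],0],[1,[0,-0.3,0],0]]';python3 -m inch '[[1,[0,-0.2,0],0],[1,[0,-0.2,0],0]]' 
```

```text
clock: 21.5
tool_pos: [0.5366, 0.0224, 0.0464]
eef_rot: [1.0, 0.002, -0.003, 0.001]
contact_force: [-6.5, 2.2, 5.1]
opening: 0.4
clock: 21.7
tool_pos: [0.5367, 0.0234, 0.0464]
eef_rot: [1.0, 0.0, -0.003, 0.002]
contact_force: [-5.5, -2.2, 4.3]
opening: 0.407
clock: 21.9
tool_pos: [0.5367, 0.0244, 0.0464]
eef_rot: [1.0, -0.0, -0.003, 0.002]
contact_force: [-5.5, -3.5, 4.3]
opening: 0.404
```

```bash
python3 -m inch '[[1,[0,-0.2,0],0],[1,[0,-0.2,0],0]]';python3 -m inch '[[1,[0,-0.2,0],0],[1,[0,-0.2,0],0]]';python3 -m inch '[[1,[0,-0.15,0],0],[1,[0,-0.15,0],0]]' 
```

```text
clock: 22.1
tool_pos: [0.5367, 0.0261, 0.0464]
eef_rot: [1.0, -0.0, -0.003, 0.003]
contact_force: [-5.7, -4.1, 3.5]
opening: 0.407
clock: 22.3
tool_pos: [0.5367, 0.028, 0.0464]
eef_rot: [1.0, -0.0, -0.003, 0.003]
contact_force: [-6.1, -4.0, 4.1]
opening: 0.4
clock: 22.5
tool_pos: [0.5367, 0.0289, 0.0464]
eef_rot: [1.0, -0.0, -0.003, 0.003]
contact_force: [-4.9, -5.6, 4.8]
opening: 0.406
```

```bash
python3 -m inch '[[1,[0,-0.1,0],0],[1,[0,-0.1,0],0]]';python3 -m inch '[[1,[0,-0.1,0],0],[1,[0,-0.1,0],0]]';python3 -m inch '[[1,[0,-0.1,0],0],[1,[0,-0.1,0],0]]' 
```

```text
clock: 22.7
tool_pos: [0.5367, 0.029, 0.0464]
eef_rot: [1.0, -0.001, -0.004, 0.003]
contact_force: [-4.9, -6.6, 5.1]
opening: 0.402
clock: 22.9
tool_pos: [0.5367, 0.0291, 0.0465]
eef_rot: [1.0, -0.001, -0.004, 0.004]
contact_force: [-4.9, -8.6, 5.0]
opening: 0.403
clock: 23.1
tool_pos: [0.5367, 0.0292, 0.0465]
eef_rot: [1.0, -0.002, -0.004, 0.005]
contact_force: [-4.5, -10.9, 4.7]
opening: 0.405
```

```bash
python3 -m inch '[[1,[0.1,0,0],0],[1,[0.1,0,0],0]]';python3 -m inch '[[1,[0.15,0,0],0],[1,[0.15,0,0],0]]';python3 -m inch '[[1,[0.15,-0.05,-0.04],0],[1,[0.15,-0.05,-0.04],0]]' 
```

```text
clock: 23.3
tool_pos: [0.5367, 0.0292, 0.0465]
eef_rot: [1.0, -0.002, -0.005, 0.005]
contact_force: [-6.0, -9.6, 6.3]
opening: 0.407
clock: 23.5
tool_pos: [0.5368, 0.0292, 0.0465]
eef_rot: [1.0, -0.002, -0.006, 0.005]
contact_force: [-8.3, -8.9, 9.7]
opening: 0.405
clock: 23.7
tool_pos: [0.537, 0.0292, 0.0467]
eef_rot: [1.0, -0.002, -0.007, 0.005]
contact_force: [-10.8, -10.6, 9.7]
opening: 0.403
```

```bash
python3 -m inch '[[1,[0.1,-0.1,-0.08],0],[1,[0.2,-0.2,-0.1],0],[1,[0.2,-0.2,-0.1],0]]';python3 -m inch '[[1,[0.15,-0.1,-0.05],0],[1,[0.15,-0.1,-0.05],0]]'; python3 - <<'E'
from h import *
im=snap("top"); im2=snap("side"); crop(im2,"s8",180,150,120,120,5); crop(im,"t8",160,140,110,110,5)
st()
E
```

```text
clock: 24.0
tool_pos: [0.5373, 0.0294, 0.0469]
eef_rot: [1.0, -0.002, -0.009, 0.006]
contact_force: [-12.0, -12.8, 6.1]
opening: 0.404
clock: 24.2
tool_pos: [0.5375, 0.0294, 0.047]
eef_rot: [1.0, -0.003, -0.011, 0.007]
contact_force: [-13.0, -14.9, 4.8]
opening: 0.405
t 24.3 pos [0.5375 0.0295 0.047 ] xax [ 1.    -0.006 -0.021] yax [-0.005 -1.     0.014] zax [-0.022 -0.014 -1.   ] F [-13.71 -15.27   4.  ] op 0.404
```

View pics/s8.png

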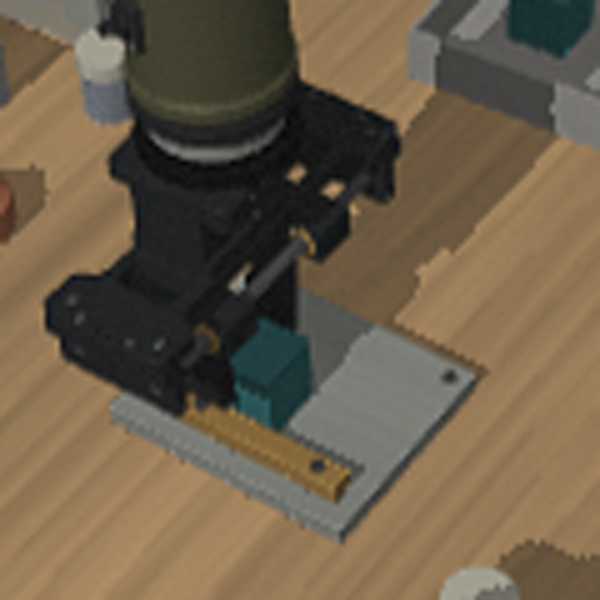

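View pics/t8.png

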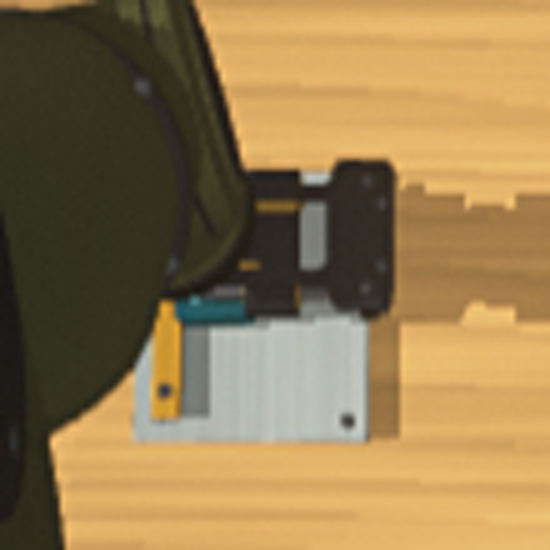

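```bash
python3 -m inch '[[1,[0,0,0],0],[1,[0,0,0],0],[1,[0,0,0],0],[1,[0,0,0],0],[1,[0,0,0],0],[1,[0,0,0],0]]'; python3 - <<'E'
from h import *
im2=snap("side"); crop(im2,"s9",200,205,70,50,11)
crop(im2,"s9tin",240,100,120,100,5)
st()
E
```

```text
clock: 24.9
tool_pos: [0.5374, 0.0294, 0.0471]
eef_rot: [1.0, -0.003, -0.011, 0.007]
contact_force: [-12.9, -14.2, 4.3]
opening: 0.403
t 24.95 pos [0.5375 0.0294 0.0471] xax [ 1.    -0.006 -0.021] yax [-0.005 -1.     0.014] zax [-0.021 -0.014 -1.   ] F [-12.3  -15.14   3.14] op 0.408
```

View pics/s9.png

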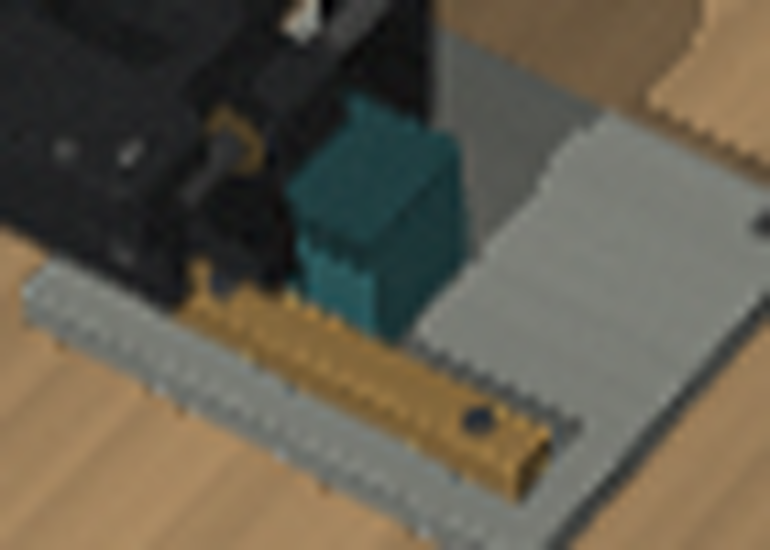

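View pics/s9tin.png

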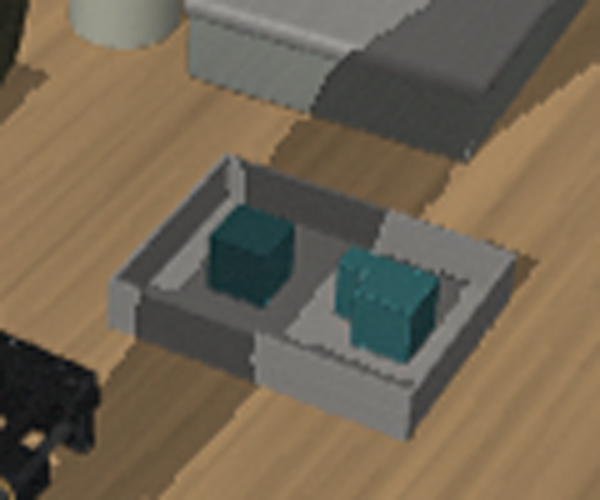

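```bash
python3 - <<'E'
from h import *
for p in ((.5095,.047,.024),(.5095,.011,.014),(.5095,.047,.052),(.5095,.011,.052)):
    u=proj("side",[p])[0]; print(p,((u-[200,205]+.5)*11-.5).round())
E
```

```text
(0.5095, 0.047, 0.024) [374. 333.]
(0.5095, 0.011, 0.014) [469. 261.]
(0.5095, 0.047, 0.052) [368. 248.]
(0.5095, 0.011, 0.052) [465. 147.]
```

```bash
python3 - <<'E'
from h import *
print(r.finish_job()); st()
E
```

```text
the job is handed in; nothing more can be done
None
the job is handed in; nothing more can be done
```

I put the short block and the chipped block, the teal ones rather than the black look-alike, into the scrap tin. The whole block is in the jig's corner, long side along the longer fence, and the arm was still gripping and pushing it when I handed in at about 25 s of the 69 s. No verdict was reported.

- **Tin:** the last side picture shows both blocks standing apart on the floor of the tin, released.
- **Jig position:** the tool stopped at (0.5375, 0.0294) m; the home position I measured from the pictures was about (0.537, 0.029). The block's visible edges fell within about 1 pixel of where a block at home should appear.
- **Push:** the sideways force held steady over 0.6 s, at about 12–13 N towards the far fence and 14–15 N towards the side fence, with 3–4 N downward on the plate. The force on each fence separately can't be measured; allowing for friction, I estimate several newtons on each.
- **Tilt:** the gripper leans about 0.025 rad under the push, so the block may lean by about the same amount (limit 0.06).
- **Measurement spread:** the two cameras disagreed on the jig's position by about 5 mm in x and 3 mm in y, so I went by contact forces for the final fit.
- **Bystanders:** I did not measure the jars, cup and weight again at the end. The moves were planned to stay clear of them, and I saw no sign of contact.

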